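Hang the paddle board on the drop-keeper peg

TASK

Take the wooden paddle board out of the draining rack and hang it by its eye on the keeper peg: slide it in along the peg so that the board's own eye end lifts the hinged keeper and passes under it, and press it home firmly but gently against the stop flange, so that the keeper drops shut in front of it. Then give the board a light tug outwards against the shut keeper, held a moment, to make sure that it holds, and let it hang freely straight down. Never force it (1.5 kg of push or pull at most) and leave the other things as they are.

Things in the scene. Friction and masses are not known exactly. Their poses are not given: they have to be found in the camera images.
- paddle_board: Beech paddle board, about 0.26 kg, upright with its handle up in one outer slot of the rack. Origin: middle of its lower edge; x width, y thickness, z up. 14 mm thick, alike on both faces. Blade 150 wide, 140 high; handle 36 wide from z 140 to 226; round eye end 52 across centred at z 250; 276 mm high in all.
- eye (a point): Centre of the paddle board's eye: a round through hole of 34 mm with a 9 mm wall all round, 250 mm above the lower edge; axes as the board's (y along the hole). Pinch the blade across its 14 mm thickness at an upper corner (x 45, z 118 mm), tool leaning some 20 to 35 degrees in the board's plane: so the gripper's body stays clear of handle, peg and keeper.
- drain_rack: Fixed steel draining rack, 200 (x) by 180 mm (y), floor 6 mm thick; origin: centre of its underside. Three slots along x at y -60, 0, +60 mm, each 16.5 mm wide between wire hoops 70 mm high: a board in it leans up to 0.04 rad. The paddle board is in one outer slot, the plain board in the other.
- plain_board: Plain white plastic board without handle, 150 x 14 x 125 mm, in the other outer slot; origin: middle of its lower edge. Bystander.
- peg_panel: Fixed upright steel panel, 300 mm along x, 400 high, 10 thick, its face at y +74 mm. Origin: on the table below peg_home. z up; the peg points along -y (outward): a straight level bar, 12 mm thick, from the panel to its round tip at y -64 mm. On it sits the stop carriage: a sleeve with stop flange (44 mm across) and keeper, clamped by a thumbscrew.
- peg_home (a point): Point on the peg's axis, 300 mm above the table; axes as the panel's. The flange's stop face is clamped somewhere between 0 and 14 mm outward of here, differently each time and not reported: feel for it. A board resting on the peg has its eye centre 11 mm below the axis; home, its eye centre is 7 mm outward of the stop face.
- peg_tip (a point): The peg's outer end, 64 mm outward of peg_home. A board brought upright and square, the peg's tip in its eye, eye centre about 8 mm below the axis (just off its resting height), meets the keeper's tab when its eye centre is some 35 mm outward of the stop face and lifts it as it is slid in.
- keeper (a joint): Angle of the gravity keeper, rad: 0 shut, lifts to 0.9. Bent steel strip 20 mm wide, 0.09 kg, no spring, hinged on the carriage 40 mm behind the stop face, 11 mm above the peg's axis. Shut, its nose ends 9.5 mm above the axis, 17.5 to 20.5 mm out from the stop face; from there a tab rises outward at 45 degrees to 39 out, 28 up. Passes the board at 0.15; then 3.5 mm of play.
- cheese_wheel: Heavy cheese wheel, 156 mm across, 60 high, on a white slab 20 mm thick; origin: centre of its underside. Bystander.
- jar: Closed glass jar, 80 mm across, 110 high; origin: centre of its foot. Bystander.
- napkins: Pack of paper napkins, 100 x 100 x 45 mm, on the table; origin: centre of its underside. Bystander.

How it is judged:
By the outcome, as a careful person would: the job done as asked, in the order asked, and still so for the second after the job is handed in, with the robot touching nothing.
It also fails if it takes over 64 s, if anything falls off the work surface, if the arm or the gripper's body presses on something with over 40 N, if the wrist force passes 120 N, or if a joint passes its speed limit or range.

ROBOT

A 6-joint arm with a two-finger parallel gripper is mounted at the origin on the work surface. World frame = base frame: x ahead of the robot, y to its left, z up, the work surface at z = 0. Lengths are in mm, angles in rad, forces in N, time in s.
With the tool pointing down it reaches from about 275 to 750 mm from the base axis. Payload 10.2 kg.
Tool frame: the origin (TCP) lies at the very end of the fingers, on their centre line; the grasp point (between the pads) lies 19 mm behind it; z points along the fingers, y is the line along which they close (so a half turn about z gives the same grasp; the last joint's range is limited). The gripper opens to 85 mm and grips with 20 to 120 N. Pads are 22 mm wide; open, the fingers measure 114 mm over their backs; the gripper's body (76 mm by 85 mm) begins 54 mm behind the grasp point. The pads swing forward as they close: fully open they stand 13 mm farther back than shut.
Start: joints at [0.981, 0.313, 1.498, -0, 1.331, -0.223], TCP at [188.294, 490.078, 231.294] pointing down, gripper open.
Joint ranges: [-2.94, 2.94], [-0.97, 2.17], [0.19, 2.56], [-1.23, 4.37], [0.02, 3.11], [-2.88, 2.88]. Speed limits (rad/s): [2.39, 2.39, 3.01, 3.14, 3.14, 3.14].

INTERFACE

Orientations are given as a unit quaternion [w, x, y, z].
In Python, from rig import ctrl gives the robot as it stands.
- The arm moves only by the tool step_arm, never from a script. Its argument "increments" is a list of rows, each a list of 3 entries, a list of its own where there are three numbers: the shift along the tool's x, y, z in cm, then the turn, a rotation vector about the tool's x, y, z in degrees, then the opening in per cent of the stroke, from 0 (shut) to 100 (fully open). A call has 1 to 8 rows; each row is the pose to reach, as a shift and turn from the pose commanded when the call began, along the tool's axes at that moment; what a row does not reach only later rows make up. A row lasts 1/8 s, in which the tool goes at most 62.5 mm and 10.7 degrees, less where a joint would pass 70% of its speed; a pose out of reach is approached as far as the arm can. A call with a gripper value outside its range is refused whole. The fingers move at their own pace and stop on an object; "squeeze" is the grip in N (left out, the last holds). Time passes only in rows, so rows that repeat a pose let the fingers close. It gives the time, the measured TCP pose, the force, the opening and the grip force at its end, in the units of the state.
- ctrl.sense(): the state, without advancing time (a new reading comes with each control period).
- ctrl.capture(name): name is "side" or "top"; returns a dict with "img" (480x640x3 uint8, red, green, blue), "fx", "fy", "cx", "cy" (pixels), "k1" (the pictures are not rectified: a ray, as slopes to the right and down, at radius r is drawn at 1 + k1 r^2 times it, then the intrinsics apply), "extrinsics" (4x4, takes a point from camera to world coordinates). Camera axes: x right, y down, z forward; pixel columns grow to the right and rows downward; lengths in mm; the calibration is good to about 2 mm. A picture is of the moment at which its call begins. There is no depth.
- ctrl.finish_job(): hands the job in; it is judged then, once.
The state is a dict: "time_s": time; "joints": joint angles; "dq": joint speeds; "tau": joint torques, N m; "eef_pos": TCP position; "ee_rot": TCP orientation; "force": force on the tool from outside, world axes, zero at the start; "wrist_torque": the same for the moment, N m; "grip_width": opening from 0.0 (shut) to 1.0 (fully open); "grip_force": force on a finger pad.
Only numpy, scipy, OpenCV 4.12 (cv2) and the standard library are available. Lean on these libraries where they do the work, as an engineer would, in place of code of your own. Each camera call takes 0.05 s, during which the arm holds its last target. There are 200 camera calls.

## Working session

There is one attempt and no reset: what is moved stays moved. The work goes in short steps, Python scripts to look and compute and a tool call to move; the robot and the scene stay as the last step left them, time stands still between calls to the robot, and variables do not carry over. Pictures are saved under pics/ and viewed, at most 10 in all, crops included, and the job is handed in when it is done.

Besides the shell and the picture viewer there is one more tool, called after "Call:" as name(argument=value, ...), one argument or row to a line, values as JSON. step_arm: Moves the arm, as the interface text tells. Its arguments: {"type":"object","properties":{"increments":{"type":"array"},"squeeze":{"type":"number"}},"required":["increments"]}

```bash
mkdir -p pics; ls; python3 - <<'E'
from rig import ctrl
import cv2,numpy as np
s=ctrl.sense(); print(s)
for n in("side","top"):
    c=ctrl.capture(n); cv2.imwrite(f"pics/{n}0.png",c["img"][...,::-1])
    print(n,{k:v for k,v in c.items() if k not in("img",)})
E
```

```text
pics
{'time_s': 0.0, 'joints': array([ 9.80632649e-01,  3.13467867e-01,  1.49842873e+00, -2.22685694e-05,
        1.33099312e+00, -2.23398622e-01]), 'dq': array([ 1.53682236e-04, -4.12577899e-05, -9.13779101e-04, -1.66490674e-04,
        1.30587991e-03, -2.67329867e-04]), 'tau': array([ 1.81959625e-03, -4.12274730e+01, -2.59742421e+01, -1.15153121e-04,
        4.14130365e-03,  5.86075930e-05]), 'eef_pos': array([188.13539115, 489.86190712, 230.72907482]), 'ee_rot': array([-2.46663040e-04,  1.82353777e-01,  9.83232770e-01, -5.99888697e-04]), 'force': array([-0.04288576, -0.1224888 ,  0.33256502]), 'wrist_torque': array([-0.00894083,  0.01233778,  0.0568479 ]), 'grip_force': 0.0, 'grip_width': 1.0012325288785173}
side {'fx': 443.50378567198516, 'fy': 443.50378567198516, 'cx': 314.2811781721099, 'cy': 245.38571280333454, 'k1': -0.09519428470337685, 'extrinsics': array([[ 9.75653722e-01, -1.22107253e-01,  1.82180220e-01,
         4.21497686e+02],
       [-2.19217939e-01, -5.18036819e-01,  8.26789786e-01,
        -8.20970870e+02],
       [-6.58096750e-03, -8.46597705e-01, -5.32192651e-01,
         7.05680377e+02],
       [ 0.00000000e+00,  0.00000000e+00,  0.00000000e+00,
         1.00000000e+00]])}
top {'fx': 611.5316679889643, 'fy': 611.5316679889643, 'cx': 329.3186789389183, 'cy': 247.59418639700468, 'k1': -0.0025118952160803447, 'extrinsics': array([[-1.30795232e-02, -9.98109440e-01,  6.00539046e-02,
         5.03960449e+02],
       [-9.99705881e-01,  1.18265284e-02, -2.11727561e-02,
         7.57372663e-02],
       [ 2.04224986e-02, -6.03131712e-02, -9.97970562e-01,
         1.58261381e+03],
       [ 0.00000000e+00,  0.00000000e+00,  0.00000000e+00,
         1.00000000e+00]])}
```

View pics/side0.png

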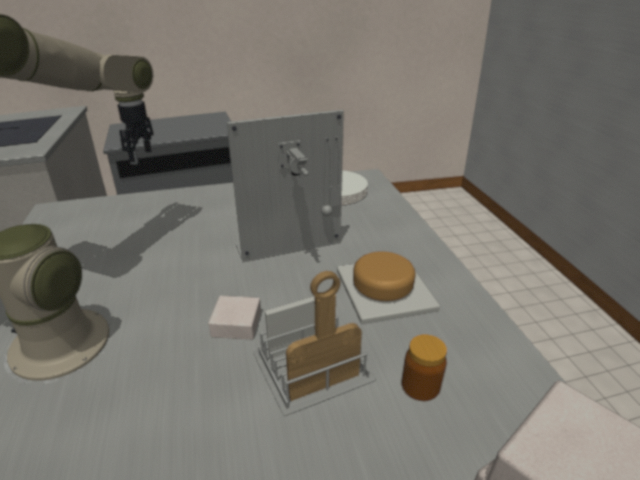

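View pics/top0.png

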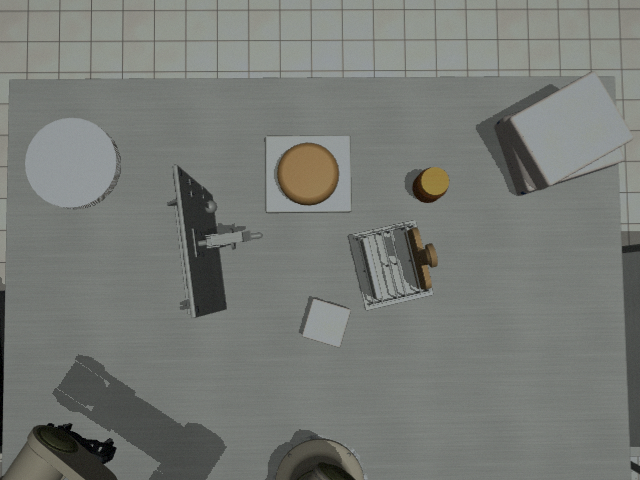

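```bash
python3 - <<'E'
import cv2,numpy as np
a=cv2.imread("pics/side0.png");b=cv2.imread("pics/top0.png")
z=lambda im,x,y,w,h,k:cv2.resize(im[y:y+h,x:x+w],None,fx=k,fy=k,interpolation=cv2.INTER_CUBIC)
cv2.imwrite("pics/c1.png",np.hstack([z(a,250,265,130,150,4)[:600,:400],z(b,345,210,100,110,4)[:600,:400].copy() if 0 else cv2.copyMakeBorder(z(b,345,210,100,110,4),0,160,0,0,cv2.BORDER_CONSTANT)]))
cv2.imwrite("pics/c2.png",np.hstack([z(a,225,105,130,160,3.5)[:560,:400] ,cv2.copyMakeBorder(z(b,165,155,100,165,3.4),0,560-561 if 0 else 0,0,0,cv2.BORDER_CONSTANT)[:560]]))
E
```

```text
(no output)
```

View pics/c1.png

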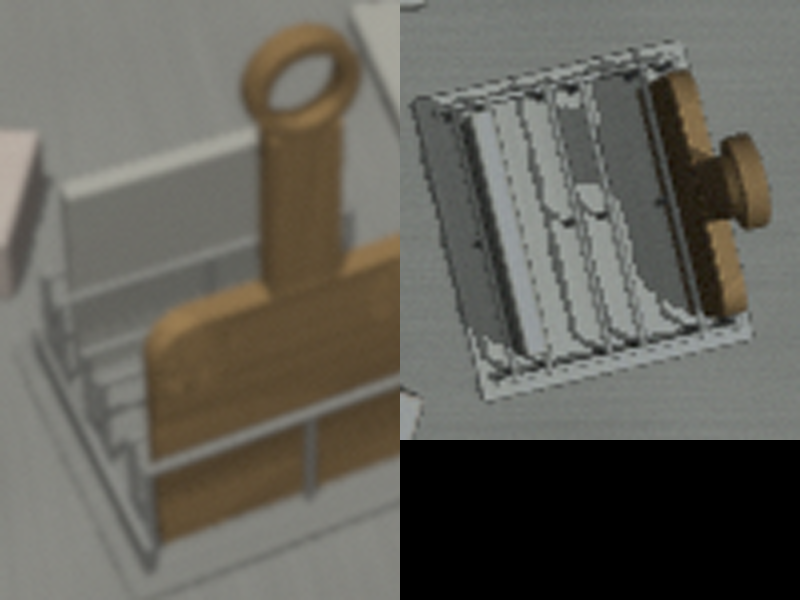

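View pics/c2.png

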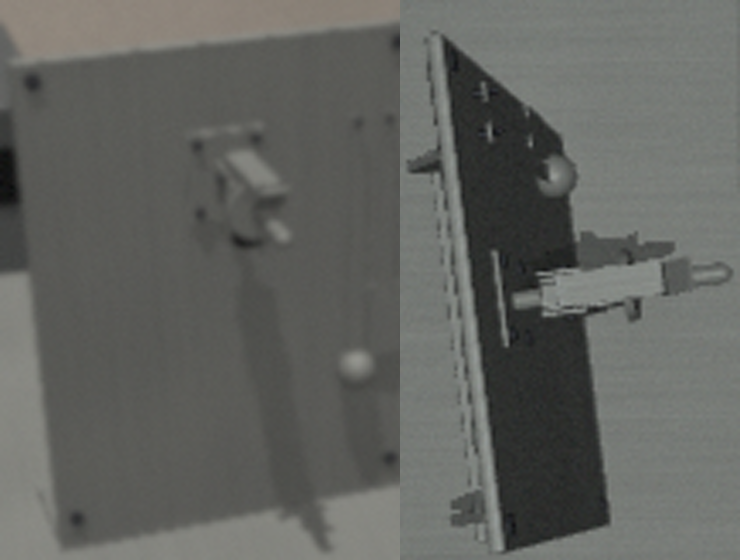

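```bash
cat > h.py <<'E'
from rig import ctrl
import cv2,numpy as np
from scipy.optimize import least_squares
from scipy.spatial.transform import Rotation as R
C={n:ctrl.capture(n) for n in("side","top")}
def proj(n,P):
    c=C[n];E=c["extrinsics"];p=(np.atleast_2d(P)-E[:3,3])@E[:3,:3]
    K=np.array([[c["fx"],0,c["cx"]],[0,c["fy"],c["cy"]],[0,0,1]])
    return cv2.projectPoints(p,np.zeros(3),np.zeros(3),K,np.array([c["k1"],0,0,0,0.]))[0][:,0]
def pose(v,P):  # x,y,z,yaw,lean
    return R.from_euler("ZX",v[3:5]).apply(P)+v[:3]
def fit(v0,free,obs):
    v0=np.array(v0,float)
    def f(q):
        v=v0.copy();v[free]=q
        return np.concatenate([(proj(n,pose(v,P))[0]-px) for n,P,px in obs])
    s=least_squares(f,v0[free],x_scale=[1 if i<3 else .01 for i in free],loss="soft_l1")
    v0[free]=s.x; return v0,f(s.x).reshape(-1,2)
E
python3 - <<'E'
from h import *
np.set_printoptions(precision=3,suppress=True)
T,S="top","side"
rack,r=fit([450,-200,0,.25,0],[0,1,3],[(T,[-100,90,3],[366.3,310]),(T,[100,90,3],[348.3,234.3]),(T,[100,-90,3],[416.3,220.5]),(T,[-100,-90,3],[433,293.8])])
print("rack",rack,r.tolist())
print("slot",pose(rack,np.array([[0,-60,6.]])))
panel,r=fit([500,150,0,.11,0],[0,1,3],[(T,[150,74,400],[177.6,165.3]),(T,[-150,74,400],[195,316.2]),(T,[0,-64,300],[262.6,235]),(S,[0,-64,300],[305.9,172.1]),(S,[-150,74,400],[228.4,123.6]),(S,[-150,74,0],[242.7,261.6]),(S,[150,74,400],[343,112]),(S,[150,74,0],[343,242])])
print("panel",panel,r.round(1).tolist())
print("tip",pose(panel,np.array([[0,-64,300.],[0,0,300]])))
p0=pose(rack,np.array([0,-60,6.]))
b,r=fit([p0[0],p0[1],6,rack[3],0],[0,1,3,4],[(S,[0,0,250],[325.5,284.2]),(S,[-75,-7,0],[290,400.8]),(T,[75,0,120],[415.75,227.5]),(T,[-75,0,120],[428.5,288.5]),(T,[0,-7,276],[345+372/4-.3,210+182/4])])
print("board",b,r.round(1).tolist()); np.savez("p.npz",rack=rack,panel=panel,board=b)
# overlays
vis={n:cv2.resize(C[n]["img"][...,::-1],None,fx=3,fy=3,interpolation=cv2.INTER_CUBIC) for n in C}
a=np.linspace(0,2*np.pi,30)
def poly(v,P,col):
    for n in vis:
        q=((proj(n,pose(v,np.array(P,float)))+.5)*3).astype(int); cv2.polylines(vis[n],[q],True,col,1,cv2.LINE_AA)
for y in(-7,7):
    poly(b,[[-75,y,0],[75,y,0],[75,y,140],[18,y,140],[18,y,226],[-18,y,226],[-18,y,140],[-75,y,140]],(0,0,255))
    for rr in(17,26): poly(b,[[rr*np.cos(t),y,250+rr*np.sin(t)] for t in a],(255,255,0))
poly(panel,[[-150,74,0],[150,74,0],[150,74,400],[-150,74,400]],(0,0,255))
for y in(-64,-14,0): poly(panel,[[6*np.cos(t),y,300+6*np.sin(t)] for t in a],(0,255,0))
z=lambda n,x,y,w,h:vis[n][3*y:3*(y+h),3*x:3*(x+w)]
cv2.imwrite("pics/o1.png",np.vstack([np.hstack([z(S,265,255,130,100),z(T,345,205,130,100)]),np.hstack([z(S,230,105,130,95),z(T,165,190,130,95)])]))
E
```

```text
rack [ 553.399 -192.644    0.       0.209    0.   ] [[-0.49300371580392266, -0.011595147248669946], [0.2915917499046259, 0.1485916829902294], [-0.3460171954639577, -1.105510060083219], [0.5645473719770848, 0.7421149817703849]]
slot [[ 565.835 -251.341    6.   ]]
panel [602.615 177.511   0.      0.113   0.   ] [[0.0, -2.3], [-0.0, 0.6], [-0.6, -0.2], [0.4, 2.4], [-1.1, -0.9], [-0.3, 0.7], [1.6, -1.6], [-2.2, 1.4]]
tip [[609.804 113.916 300.   ]
 [602.615 177.511 300.   ]]
board [ 564.635 -251.341    6.       0.176    0.001] [[-0.5, 2.2], [-0.3, 0.6], [-0.2, -0.4], [-0.7, 0.1], [-0.3, -1.6]]
```

View pics/o1.png

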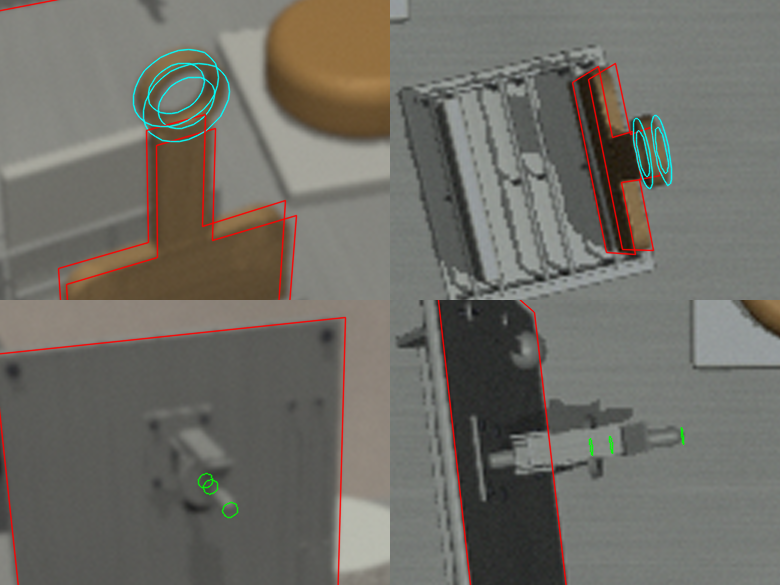

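```bash
cat > m.py <<'E'
from rig import ctrl
import numpy as np
from scipy.spatial.transform import Rotation as R
np.set_printoptions(precision=3,suppress=True)
def tool(yaw,a=28):   # tool x=Bx tilted, y=-By, z down leaning
    a=np.radians(a);s,c=np.sin(a),np.cos(a)
    return R.from_euler("z",yaw)*R.from_matrix(np.array([[c,0,s],[0,-1,0],[s,0,-c]]).T)
def cur():
    s=ctrl.sense();q=s["ee_rot"];return s,s["eef_pos"],R.from_quat(np.r_[q[1:],q[0]])
def inc(p,r):  # increments from the measured pose
    s,p0,r0=cur(); return r0.inv().apply(np.array(p)-p0)/10, np.degrees((r0.inv()*r).as_rotvec())
def tcp(origin,yaw,g=(-45,0,118),a=28,back=0): # TCP for a board at origin
    t=tool(yaw,a); return R.from_euler("z",yaw).apply(g)+origin+t.apply([0,0,19-back]), t
E
python3 - <<'E'
from m import *
for b in(120,0):
    p,t=tcp([565,-251.3,6],.195,back=b); print(p,*inc(p,t))
E
```

```text
[ 474.335 -269.207  213.178] [-53.934 -60.602   1.817] [-35.942  10.417 144.022]
[ 529.604 -258.291  107.224] [-58.704 -57.592  12.408] [-35.942  10.417 144.022]
```

Call:
step_arm(
  increments=[
    [[-53.9, -60.6, 1.8], [-35.9, 10.4, 144.0], 100],
    [[-53.9, -60.6, 1.8], [-35.9, 10.4, 144.0], 100],
    [[-53.9, -60.6, 1.8], [-35.9, 10.4, 144.0], 100],
    [[-53.9, -60.6, 1.8], [-35.9, 10.4, 144.0], 100],
    [[-53.9, -60.6, 1.8], [-35.9, 10.4, 144.0], 100],
    [[-53.9, -60.6, 1.8], [-35.9, 10.4, 144.0], 100],
    [[-53.9, -60.6, 1.8], [-35.9, 10.4, 144.0], 100],
    [[-53.9, -60.6, 1.8], [-35.9, 10.4, 144.0], 100],
  ],
  squeeze=40,
)

```text
time_s: 1.2
eef_pos: [360.9, 32.5, 220.8]
ee_rot: [-0.016, 0.773, 0.612, 0.167]
force: [1.2, 1.1, -0.5]
grip_width: 0.999
grip_force: 0.0
```

```bash
python3 - <<'E'
from m import *
p,t=tcp([565,-251.3,6],.195,back=120); print(*inc(p,t),cur()[0]["joints"],cur()[1])
E
```

```text
[-26.383  18.19   -3.513] [-15.609   4.496  62.671] [-0.484 -0.191  2.105  0.354  1.142 -0.388] [360.921  32.472 220.82 ]
```

Call:
step_arm(
  increments=[
    [[-26.4, 18.2, -3.5], [-15.6, 4.5, 62.7], 100],
    [[-26.4, 18.2, -3.5], [-15.6, 4.5, 62.7], 100],
    [[-26.4, 18.2, -3.5], [-15.6, 4.5, 62.7], 100],
    [[-26.4, 18.2, -3.5], [-15.6, 4.5, 62.7], 100],
    [[-26.4, 18.2, -3.5], [-15.6, 4.5, 62.7], 100],
    [[-26.4, 18.2, -3.5], [-15.6, 4.5, 62.7], 100],
    [[-26.4, 18.2, -3.5], [-15.6, 4.5, 62.7], 100],
    [[-26.4, 18.2, -3.5], [-15.6, 4.5, 62.7], 100],
  ],
)

```text
time_s: 2.2
eef_pos: [475.9, -265.9, 213.0]
ee_rot: [-0.024, 0.965, 0.099, 0.24]
force: [-0.5, -0.2, -0.0]
grip_width: 1.001
grip_force: 0.0
```

```bash
python3 - <<'E'
from m import *
print(cur()[0]["joints"],cur()[1])
for b in (120,0):
    p,t=tcp([565,-251.3,6],.195,back=b); print(*inc(p,t))
E
```

```text
[-0.934  0.22   1.752  0.522  1.017  0.186] [ 475.869 -265.902  212.957]
[-0.182  0.292 -0.121] [-0.202  0.123  0.53 ]
[-0.157  0.335 11.879] [-0.202  0.123  0.53 ]
```

Descend, then look before closing.

Call:
step_arm(
  increments=[
    [[-0.16, 0.33, 3.5], [-0.2, 0.1, 0.5], 100],
    [[-0.16, 0.33, 7.0], [-0.2, 0.1, 0.5], 80],
    [[-0.16, 0.33, 10.0], [-0.2, 0.1, 0.5], 60],
    [[-0.16, 0.33, 11.9], [-0.2, 0.1, 0.5], 50],
    [[-0.16, 0.33, 11.9], [-0.2, 0.1, 0.5], 40],
    [[-0.16, 0.33, 11.9], [-0.2, 0.1, 0.5], 40],
  ],
)

```text
time_s: 2.95
eef_pos: [529.9, -259.3, 108.0]
ee_rot: [-0.023, 0.966, 0.093, 0.241]
force: [-0.5, 0.6, 0.7]
grip_width: 0.397
grip_force: 0.0
```

```bash
python3 - <<'E'
from h import *
from m import *
p,t=tcp([565,-251.3,6],.195); print(*inc(p,t),cur()[1],cur()[0]["force"])
z=lambda n,x,y,w,h,k:cv2.resize(C[n]["img"][y:y+h,x:x+w,::-1],None,fx=k,fy=k,interpolation=cv2.INTER_CUBIC)
cv2.imwrite("pics/g1.png",np.hstack([z("side",250,265,130,150,3.07),z("top",360,205,100,115,4)]))
E
```

```text
[-0.04  -0.123  0.068] [ 0.139 -0.047 -0.152] [ 529.867 -259.489  108.012] [ 0.434  0.099 -0.115]
```

View pics/g1.png

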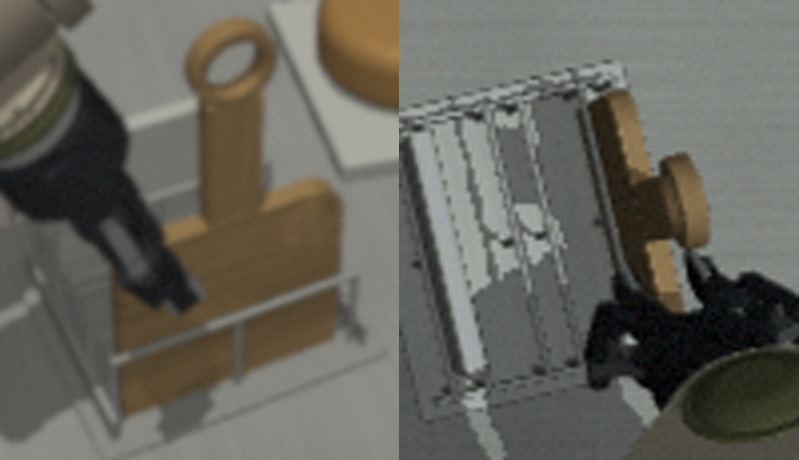

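The fingers straddle the blade's near upper corner (board top at about px (665,290) in the right-hand crop, fingers either side). Closing.

Call:
step_arm(
  increments=[
    [[0, -0.12, 0.07], [0.1, 0, -0.1], 30],
    [[0, -0.12, 0.07], [0.1, 0, -0.1], 24],
    [[0, -0.12, 0.07], [0.1, 0, -0.1], 20],
    [[0, -0.12, 0.07], [0.1, 0, -0.1], 18],
    [[0, -0.12, 0.07], [0.1, 0, -0.1], 16],
    [[0, -0.12, 0.07], [0.1, 0, -0.1], 14],
  ],
  squeeze=25,
)

```text
time_s: 3.8
eef_pos: [529.9, -257.4, 106.3]
ee_rot: [-0.025, 0.966, 0.094, 0.241]
force: [-0.9, 1.7, 3.0]
grip_width: 0.166
grip_force: 25.6
```

Call:
step_arm(
  increments=[
    [[0, 0, 0], [0, 0, 0], 14],
    [[0, 0, 0], [0, 0, 0], 14],
    [[0.9, 0, -1.75], [0, 0, 0], 14],
    [[2.35, 0, -4.4], [0, 0, 0], 14],
    [[3.75, 0, -7.05], [0, 0, 0], 14],
    [[5.15, 0, -9.7], [0, 0, 0], 14],
    [[7.0, 0, -13.25], [0, 0, 0], 14],
    [[7.0, 0, -13.25], [0, 0, 0], 14],
  ],
  squeeze=60,
)

```text
time_s: 4.8
eef_pos: [530.2, -259.1, 258.5]
ee_rot: [-0.022, 0.965, 0.094, 0.242]
force: [-0.7, -0.5, -3.3]
grip_width: 0.153
grip_force: 58.6
```

```bash
python3 - <<'E'
from m import *
s=cur()[0];print(s["force"],s["wrist_torque"],cur()[1],s["grip_width"])
P=np.load("p.npz")["panel"];yaw=P[3]
def brd(y,z,x=0): return R.from_euler("z",yaw).apply([x,y,0])+[P[0],P[1],z]
for z in(160,42):
    p,t=tcp(brd(-104,z),yaw); print(p,*inc(p,t))
E
```

```text
[-0.693 -0.546 -3.256] [-0.096  0.496 -0.003] [ 530.202 -259.106  258.511] 0.153269692183231
[578.445  70.116 261.224] [  9.928 -31.383   4.878] [-1.997 -0.145  4.169]
[578.445  70.116 143.224] [  4.363 -31.424  15.283] [-1.997 -0.145  4.169]
```

Call:
step_arm(
  increments=[
    [[1.2, -3.9, 0.6], [-0.5, 0, 0.8], 14],
    [[2.5, -7.9, 1.2], [-1.0, 0, 1.6], 14],
    [[4.4, -14.0, 2.2], [-2.0, -0.1, 3.0], 14],
    [[6.3, -20.0, 3.1], [-2.0, -0.1, 4.2], 14],
    [[8.2, -26.0, 4.0], [-2.0, -0.1, 4.2], 14],
    [[9.3, -29.5, 4.6], [-2.0, -0.1, 4.2], 14],
    [[9.9, -31.4, 4.9], [-2.0, -0.1, 4.2], 14],
    [[9.9, -31.4, 4.9], [-2.0, -0.1, 4.2], 14],
  ],
)

```text
time_s: 5.8
eef_pos: [576.9, 72.6, 257.9]
ee_rot: [-0.016, 0.969, 0.055, 0.239]
force: [-0.1, -0.6, -1.9]
grip_width: 0.159
grip_force: 59.0
```

```bash
python3 - <<'E'
from m import *
s=cur()[0];print(s["force"],s["joints"],cur()[1],s["grip_width"])
P=np.load("p.npz")["panel"];yaw=P[3]
def brd(y,z,x=0): return R.from_euler("z",yaw).apply([x,y,0])+[P[0],P[1],z]
for z in(160,42):
    p,t=tcp(brd(-104,z),yaw,g=(-45,0,117.1)); print(p,*inc(p,t))
E
```

```text
[-0.066 -0.614 -1.863] [-0.129  0.177  1.679  0.161  0.821  1.246] [576.883  72.561 257.918] 0.1585907128922437
[578.445  70.116 260.324] [ 0.225  0.259 -0.155] [-0.351  0.277 -0.015]
[578.445  70.116 142.324] [-5.264  0.325 10.29 ] [-0.351  0.277 -0.015]
```

Call:
step_arm(
  increments=[
    [[-0.8, 0.3, 1.6], [-0.3, 0.3, 0], 14],
    [[-1.7, 0.3, 3.3], [-0.3, 0.3, 0], 14],
    [[-2.6, 0.3, 5.1], [-0.3, 0.3, 0], 14],
    [[-3.5, 0.3, 6.9], [-0.3, 0.3, 0], 14],
    [[-4.4, 0.3, 8.6], [-0.3, 0.3, 0], 14],
    [[-5.2, 0.3, 10.2], [-0.3, 0.3, 0], 14],
    [[-5.2, 0.3, 10.2], [-0.3, 0.3, 0], 14],
    [[-5.2, 0.3, 10.2], [-0.3, 0.3, 0], 14],
  ],
)

```text
time_s: 6.8
eef_pos: [579.6, 68.5, 145.7]
ee_rot: [-0.013, 0.968, 0.053, 0.243]
force: [0.6, 0.2, -2.5]
grip_width: 0.154
grip_force: 59.0
```

```bash
cat > chk.py <<'E'
from h import *
from m import *
s=cur()[0];print(s["time_s"],s["force"],cur()[1],s["grip_width"],s["grip_force"])
P=np.load("p.npz")["panel"];yaw=P[3]
def brd(y,z,x=0): return R.from_euler("z",yaw).apply([x,y,0])+[P[0],P[1],z]
p,t=tcp(brd(-104,42),yaw,g=(-45,0,117.1)); print(p,*inc(p,t))
# board implied by the tool: full rotation
_,p0,r0=cur(); B=r0*tool(0).inv(); o=p0-B.apply(tool(0).apply([0,0,19])+np.array([-45,0,117.1]))
e=B.apply([0,0,250])+o
print("board yaw/lean/roll deg",B.as_euler("ZXY",degrees=True),"eye in panel",R.from_euler("z",-yaw).apply(e-[P[0],P[1],300]))
vis={n:cv2.resize(C[n]["img"][...,::-1],None,fx=4,fy=4,interpolation=cv2.INTER_CUBIC) for n in C}
a=np.linspace(0,2*np.pi,30)
def poly(f,Q,col):
    for n in vis: cv2.polylines(vis[n],[((proj(n,f(np.array(Q,float)))+.5)*4).astype(int)],True,col,1,cv2.LINE_AA)
fb=lambda Q:B.apply(Q)+o; fp=lambda Q:pose(P,Q)
for y in(-7,7):
    for rr in(17,26): poly(fb,[[rr*np.cos(u),y,250+rr*np.sin(u)] for u in a],(255,255,0))
poly(fb,[[-75,-7,0],[75,-7,0],[75,-7,140],[18,-7,140],[18,-7,226],[-18,-7,226],[-18,-7,140],[-75,-7,140]],(0,0,255))
for y in(-64,): poly(fp,[[6*np.cos(u),y,300+6*np.sin(u)] for u in a],(0,255,0))
z=lambda n,x,y,w,h:vis[n][4*y:4*(y+h),4*x:4*(x+w)]
import sys
cv2.imwrite(f"pics/{sys.argv[1]}.png",np.hstack([z("side",260,120,100,150),z("top",190,190,100,150)]))
E
python3 chk.py k1
```

```text
6.9 [-0.136 -0.959 -2.445] [579.703  68.739 146.004] 0.15374345687552032 58.9707787334919
[578.445  70.116 142.324] [-0.271 -0.151  0.272] [ 0.07  -0.241 -0.13 ]
board yaw/lean/roll deg [ 6.302 -0.    -0.241] eye in panel [   0.465 -105.601   -4.169]
```

View pics/k1.png

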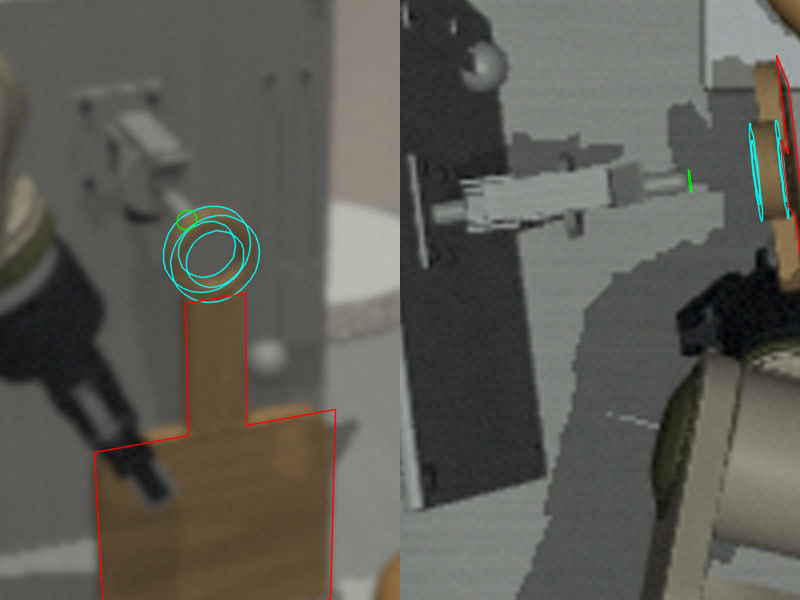

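Call:
step_arm(
  increments=[
    [[-0.27, -0.15, 0.27], [0, -0.2, -0.1], 14],
    [[-0.27, -0.15, 0.27], [0, -0.2, -0.1], 14],
    [[-0.27, -0.85, 0.27], [0, -0.2, -0.1], 14],
    [[-0.27, -1.75, 0.27], [0, -0.2, -0.1], 14],
    [[-0.27, -2.75, 0.27], [0, -0.2, -0.1], 14],
    [[-0.27, -3.65, 0.27], [0, -0.2, -0.1], 14],
    [[-0.27, -4.35, 0.27], [0, -0.2, -0.1], 14],
    [[-0.27, -4.55, 0.27], [0, -0.2, -0.1], 14],
  ],
)

```text
time_s: 7.9
eef_pos: [573.2, 114.7, 141.6]
ee_rot: [-0.013, 0.969, 0.055, 0.241]
force: [-0.3, -0.1, -2.2]
grip_width: 0.156
grip_force: 59.0
```

```bash
cat > st.py <<'E'
from m import *
s,p0,r0=cur();P=np.load("p.npz")["panel"];yaw=P[3];Z=R.from_euler("z",-yaw)
B=r0*tool(0).inv(); o=p0-B.apply(tool(0).apply([0,0,19])+np.array([-45,0,117.1]))
print(s["time_s"],"F panel",Z.apply(s["force"]),"M",Z.apply(s["wrist_torque"]),"rot",B.as_euler("ZXY",degrees=True)-[np.degrees(yaw),0,0],"eye",Z.apply(B.apply([0,0,250])+o-[P[0],P[1],300]),s["grip_width"],s["grip_force"])
E
python3 st.py
```

```text
7.9 F panel [-0.315 -0.046 -2.238] M [ 0.     0.502 -0.015] rot [-0.003 -0.025  0.026] eye [ -0.141 -59.     -8.711] 0.15615074642217297 58.962893933057785
```

Call:
step_arm(
  increments=[
    [[0.03, -0.2, -0.05], [0, 0, 0], 14],
    [[0.03, -0.4, -0.05], [0, 0, 0], 14],
    [[0.03, -0.6, -0.05], [0, 0, 0], 14],
    [[0.03, -0.8, -0.05], [0, 0, 0], 14],
    [[0.03, -1.0, -0.05], [0, 0, 0], 14],
    [[0.03, -1.2, -0.05], [0, 0, 0], 14],
    [[0.03, -1.4, -0.05], [0, 0, 0], 14],
    [[0.03, -1.6, -0.05], [0, 0, 0], 14],
  ],
)

```text
time_s: 8.9
eef_pos: [571.5, 130.2, 142.2]
ee_rot: [-0.013, 0.969, 0.054, 0.241]
force: [0.6, -0.8, -3.5]
grip_width: 0.15
grip_force: 59.0
```

```bash
python3 st.py
```

```text
8.9 F panel [ 0.482 -0.843 -3.496] M [-0.014  0.527 -0.026] rot [-0.037 -0.025  0.026] eye [ -0.078 -43.431  -8.142] 0.14999624502213968 58.963631987571716
```

Call:
step_arm(
  increments=[
    [[0, -0.12, 0], [0, 0, 0], 14],
    [[0, -0.24, 0], [0, 0, 0], 14],
    [[0, -0.36, 0], [0, 0, 0], 14],
    [[0, -0.48, 0], [0, 0, 0], 14],
    [[0, -0.6, 0], [0, 0, 0], 14],
    [[0, -0.72, 0], [0, 0, 0], 14],
    [[0, -0.84, 0], [0, 0, 0], 14],
    [[0, -0.96, 0], [0, 0, 0], 14],
  ],
)

```text
time_s: 9.9
eef_pos: [570.4, 139.7, 142.2]
ee_rot: [-0.013, 0.969, 0.054, 0.241]
force: [0.8, -0.5, -2.9]
grip_width: 0.157
grip_force: 59.0
```

```bash
python3 st.py
```

```text
9.9 F panel [ 0.688 -0.62  -2.863] M [ 0.018  0.525 -0.143] rot [-0.04  -0.025  0.025] eye [ -0.062 -33.9    -8.137] 0.15744674604195216 58.973556607961655
```

Call:
step_arm(
  increments=[
    [[0, -0.12, 0], [0, 0, 0], 14],
    [[0, -0.24, 0], [0, 0, 0], 14],
    [[0, -0.36, 0], [0, 0, 0], 14],
    [[0, -0.48, 0], [0, 0, 0], 14],
    [[0, -0.6, 0], [0, 0, 0], 14],
    [[0, -0.72, 0], [0, 0, 0], 14],
    [[0, -0.84, 0], [0, 0, 0], 14],
    [[0, -0.96, 0], [0, 0, 0], 14],
  ],
)

```text
time_s: 10.9
eef_pos: [569.4, 149.3, 142.2]
ee_rot: [-0.013, 0.969, 0.054, 0.241]
force: [0.2, -1.1, -2.1]
grip_width: 0.152
grip_force: 59.0
```

```bash
python3 st.py
```

```text
10.9 F panel [ 0.038 -1.076 -2.111] M [0.048 0.524 0.02 ] rot [-0.033 -0.027  0.027] eye [ -0.063 -24.244  -8.154] 0.15249765502882895 58.9914733171463
```

Call:
step_arm(
  increments=[
    [[0, -0.06, 0], [0, 0, 0], 14],
    [[0, -0.12, 0], [0, 0, 0], 14],
    [[0, -0.18, 0], [0, 0, 0], 14],
    [[0, -0.24, 0], [0, 0, 0], 14],
    [[0, -0.3, 0], [0, 0, 0], 14],
  ],
)

```text
time_s: 11.52
eef_pos: [569.0, 152.2, 142.2]
ee_rot: [-0.013, 0.969, 0.054, 0.241]
force: [0.7, -0.9, -3.2]
grip_width: 0.155
grip_force: 59.0
```

```bash
python3 st.py
```

```text
11.525 F panel [ 0.55  -0.99  -3.245] M [-0.02   0.602 -0.036] rot [-0.037 -0.026  0.026] eye [ -0.053 -21.322  -8.148] 0.15465579598891724 58.966463059186935
```

Call:
step_arm(
  increments=[
    [[0, -0.06, 0], [0, 0, 0], 14],
    [[0, -0.12, 0], [0, 0, 0], 14],
    [[0, -0.18, 0], [0, 0, 0], 14],
    [[0, -0.24, 0], [0, 0, 0], 14],
    [[0, -0.3, 0], [0, 0, 0], 14],
  ],
)

```text
time_s: 12.15
eef_pos: [568.7, 155.2, 142.2]
ee_rot: [-0.013, 0.969, 0.054, 0.241]
force: [0.2, -0.2, -2.8]
grip_width: 0.154
grip_force: 59.0
```

```bash
python3 st.py
```

```text
12.15 F panel [ 0.143 -0.198 -2.803] M [-0.024  0.561 -0.036] rot [-0.037 -0.027  0.024] eye [ -0.051 -18.33   -8.125] 0.15363956353787434 59.01956453919411
```

Call:
step_arm(
  increments=[
    [[0, -0.06, 0], [0, 0, 0], 14],
    [[0, -0.12, 0], [0, 0, 0], 14],
    [[0, -0.18, 0], [0, 0, 0], 14],
    [[0, -0.24, 0], [0, 0, 0], 14],
    [[0, -0.3, 0], [0, 0, 0], 14],
  ],
)

```text
time_s: 12.78
eef_pos: [568.4, 158.2, 142.2]
ee_rot: [-0.013, 0.969, 0.054, 0.241]
force: [0.6, 0.1, -3.8]
grip_width: 0.154
grip_force: 59.0
```

```bash
python3 st.py
```

```text
12.775 F panel [ 0.628  0.073 -3.84 ] M [-0.005  0.572 -0.006] rot [-0.037 -0.027  0.024] eye [ -0.047 -15.334  -8.141] 0.15425351653989178 59.01906743645668
```

Call:
step_arm(
  increments=[
    [[0, -0.06, 0], [0, 0, 0], 14],
    [[0, -0.12, 0], [0, 0, 0], 14],
    [[0, -0.18, 0], [0, 0, 0], 14],
    [[0, -0.24, 0], [0, 0, 0], 14],
  ],
)

```text
time_s: 13.28
eef_pos: [568.1, 160.6, 142.3]
ee_rot: [-0.013, 0.969, 0.054, 0.241]
force: [-0.7, 0.3, -1.7]
grip_width: 0.156
grip_force: 59.0
```

```bash
python3 st.py
```

```text
13.275 F panel [-0.682  0.373 -1.686] M [ 0.025  0.483 -0.001] rot [-0.035 -0.027  0.017] eye [ -0.033 -12.909  -8.072] 0.15588163596464058 59.03973072767258
```

Call:
step_arm(
  increments=[
    [[0, -0.05, 0], [0, 0, 0], 14],
    [[0, -0.1, 0], [0, 0, 0], 14],
    [[0, -0.15, 0], [0, 0, 0], 14],
  ],
)

```text
time_s: 13.65
eef_pos: [568.0, 162.0, 142.2]
ee_rot: [-0.013, 0.969, 0.054, 0.241]
force: [-0.4, 0.2, -2.6]
grip_width: 0.16
grip_force: 59.0
```

```bash
python3 st.py
```

```text
13.65 F panel [-0.368  0.262 -2.569] M [-0.001  0.533 -0.014] rot [-0.038 -0.025  0.021] eye [ -0.036 -11.434  -8.124] 0.15961094470078643 59.03937041759491
```

Call:
step_arm(
  increments=[
    [[0, -0.05, 0], [0, 0, 0], 14],
    [[0, -0.1, 0], [0, 0, 0], 14],
    [[0, -0.15, 0], [0, 0, 0], 14],
    [[0, -0.2, 0], [0, 0, 0], 14],
  ],
)

```text
time_s: 14.15
eef_pos: [567.8, 163.5, 142.1]
ee_rot: [-0.013, 0.969, 0.054, 0.241]
force: [-0.6, -7.2, -1.7]
grip_width: 0.158
grip_force: 59.3
```

```bash
python3 st.py
```

```text
14.15 F panel [-1.389 -7.086 -1.671] M [-0.114  0.605 -0.762] rot [-0.119 -0.008  0.035] eye [ -0.016 -10.025  -8.202] 0.1584347116137337 59.31370630860329
```

Call:
step_arm(
  increments=[
    [[0, -0.03, 0], [0, 0, 0], 14],
    [[0, -0.03, 0], [0, 0, 0], 14],
    [[0, -0.03, 0], [0, 0, 0], 14],
    [[0, -0.03, 0], [0, 0, 0], 14],
  ],
)

```text
time_s: 14.65
eef_pos: [567.8, 163.7, 142.1]
ee_rot: [-0.013, 0.969, 0.053, 0.241]
force: [-0.8, -8.4, -1.4]
grip_width: 0.158
grip_force: 59.4
```

```bash
python3 st.py; python3 - <<'E'
from h import *
z=lambda n,x,y,w,h,k:cv2.resize(C[n]["img"][y:y+h,x:x+w,::-1],None,fx=k,fy=k,interpolation=cv2.INTER_CUBIC)
cv2.imwrite("pics/k2.png",np.hstack([z("side",260,130,66,80,6),z("top",195,195,66,80,6)]))
E
```

```text
14.65 F panel [-1.72  -8.217 -1.415] M [-0.109  0.525 -0.79 ] rot [-0.143 -0.003  0.036] eye [-0.011 -9.929 -8.2  ] 0.1582380762073059 59.3996362388134
```

View pics/k2.png

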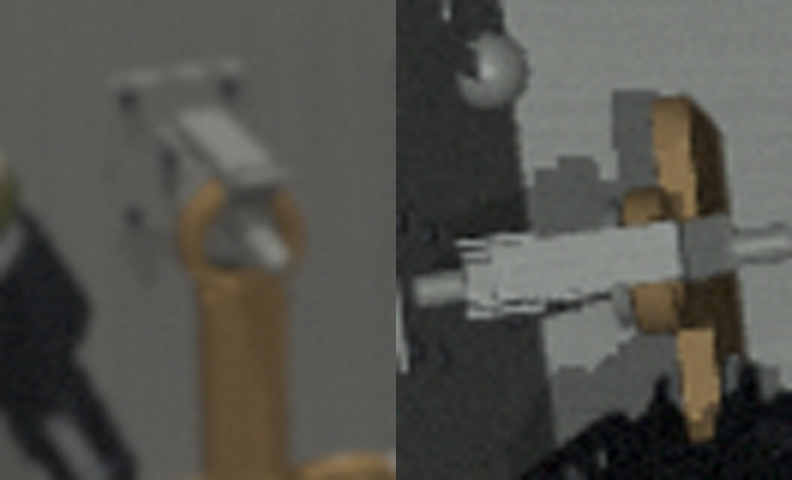

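Call:
step_arm(
  increments=[
    [[0, 0.08, 0], [0, 0, 0], 14],
    [[0, 0.15, 0], [0, 0, 0], 14],
    [[-0.06, 0.15, 0.11], [0, 0, 0], 14],
    [[-0.11, 0.15, 0.21], [0, 0, 0], 14],
    [[-0.11, 0.15, 0.21], [0, 0, 0], 14],
    [[-0.11, 0.15, 0.21], [0, 0, 0], 14],
  ],
)

```text
time_s: 15.5
eef_pos: [567.9, 162.8, 139.9]
ee_rot: [-0.013, 0.969, 0.054, 0.241]
force: [0.9, -3.6, -2.5]
grip_width: 0.154
grip_force: 59.3
```

```bash
python3 st.py
```

```text
15.5 F panel [ 0.445 -3.716 -2.476] M [-0.076  0.367 -0.371] rot [-0.037 -0.026  0.017] eye [  0.008 -10.655 -10.474] 0.15432848506515423 59.25535351037979
```

Call:
step_arm(
  increments=[
    [[0, 0.08, 0], [0, 0, 0], 14],
    [[0, 0.16, 0], [0, 0, 0], 14],
    [[0, 0.24, 0], [0, 0, 0], 14],
    [[0, 0.32, 0], [0, 0, 0], 14],
    [[0, 0.38, 0], [0, 0, 0], 14],
    [[0, 0.38, 0], [0, 0, 0], 14],
  ],
)

```text
time_s: 16.25
eef_pos: [568.3, 159.0, 139.8]
ee_rot: [-0.013, 0.969, 0.054, 0.241]
force: [0.2, -0.4, -2.5]
grip_width: 0.153
grip_force: 59.2
```

```bash
python3 st.py
```

```text
16.25 F panel [ 0.122 -0.383 -2.48 ] M [0.023 0.502 0.013] rot [-0.039 -0.024  0.025] eye [ -0.04  -14.487 -10.522] 0.1531763552738197 59.192060083150864
```

Call:
step_arm(
  increments=[
    [[0, 0.05, 0], [0, 0, 0], 14],
    [[0, 0.1, 0], [0, 0, 0], 14],
    [[0, 0.13, 0], [0, 0, 0], 14],
    [[0, 0.13, 0], [0, 0, 0], 14],
  ],
)

```text
time_s: 16.75
eef_pos: [568.4, 157.9, 139.8]
ee_rot: [-0.013, 0.969, 0.055, 0.241]
force: [0.4, 3.3, -2.4]
grip_width: 0.149
grip_force: 59.5
```

```bash
python3 st.py
```

```text
16.75 F panel [ 0.804  3.219 -2.364] M [-0.051  0.581  0.365] rot [-0.007 -0.036  0.028] eye [ -0.064 -15.585 -10.53 ] 0.14892524056392797 59.5059035718441
```

Tug is felt: the keeper holds. A little more, held for a second.

Call:
step_arm(
  increments=[
    [[0, 0.05, 0], [0, 0, 0], 14],
    [[0, 0.05, 0], [0, 0, 0], 14],
    [[0, 0.05, 0], [0, 0, 0], 14],
    [[0, 0.05, 0], [0, 0, 0], 14],
    [[0, 0.05, 0], [0, 0, 0], 14],
    [[0, 0.05, 0], [0, 0, 0], 14],
    [[0, 0.05, 0], [0, 0, 0], 14],
    [[0, 0.05, 0], [0, 0, 0], 14],
  ],
)

```text
time_s: 17.75
eef_pos: [568.4, 157.3, 139.8]
ee_rot: [-0.013, 0.969, 0.054, 0.241]
force: [-0.1, 5.5, -3.0]
grip_width: 0.153
grip_force: 60.2
```

```bash
python3 st.py
```

```text
17.75 F panel [ 0.563  5.507 -3.014] M [-0.116  0.582  0.527] rot [-0.027 -0.03   0.034] eye [ -0.056 -16.213 -10.569] 0.15342720800372905 60.16431704163551
```

Call:
step_arm(
  increments=[
    [[0, -0.1, 0], [0, 0, 0], 14],
    [[0, -0.2, 0], [0, 0, 0], 14],
    [[0, -0.3, 0], [0, 0, 0], 14],
    [[-0.015, -0.3, 0.03], [0, 0, 0], 14],
    [[-0.03, -0.3, 0.06], [0, 0, 0], 14],
    [[-0.03, -0.3, 0.06], [0, 0, 0], 14],
  ],
)

```text
time_s: 18.5
eef_pos: [568.2, 160.2, 139.1]
ee_rot: [-0.013, 0.969, 0.054, 0.241]
force: [-1.3, 0.6, -2.1]
grip_width: 0.152
grip_force: 59.1
```

```bash
python3 st.py
```

```text
18.5 F panel [-1.21   0.698 -2.071] M [-0.027  0.537  0.004] rot [-0.047 -0.022  0.025] eye [ -0.017 -13.328 -11.203] 0.15192378832363157 59.13232862949371
```

Not yet resting; lower a bit more, watching Fz.

Call:
step_arm(
  increments=[
    [[-0.02, 0, 0.04], [0, 0, 0], 14],
    [[-0.04, 0, 0.08], [0, 0, 0], 14],
    [[-0.04, 0, 0.08], [0, 0, 0], 14],
    [[-0.04, 0, 0.08], [0, 0, 0], 14],
  ],
)

```text
time_s: 19.0
eef_pos: [568.6, 160.2, 138.8]
ee_rot: [-0.013, 0.969, 0.054, 0.242]
force: [0.0, 0.0, 2.1]
grip_width: 0.152
grip_force: 59.6
```

```bash
python3 st.py
```

```text
19.0 F panel [ 0.045 -0.001  2.064] M [-0.009  0.018 -0.017] rot [-0.039 -0.03  -0.061] eye [  0.208 -13.284 -11.454] 0.15179069918056617 59.640266597270966
```

Call:
step_arm(
  increments=[
    [[0, 0, 0], [0, 0, 0], 17],
    [[0, 0, 0], [0, 0, 0], 19],
    [[0, 0, 0], [0, 0, 0], 22],
    [[0, 0, 0], [0, 0, 0], 28],
    [[0, 0, 0], [0, 0, 0], 38],
    [[0, 0, 0], [0, 0, 0], 50],
    [[0, 0, 0], [0, 0, 0], 50],
    [[0, 0, 0], [0, 0, 0], 50],
  ],
  squeeze=20,
)

```text
time_s: 20.0
eef_pos: [568.2, 160.2, 138.3]
ee_rot: [-0.013, 0.969, 0.054, 0.241]
force: [0.2, 0.3, 0.0]
grip_width: 0.498
grip_force: 0.0
```

Call:
step_arm(
  increments=[
    [[0, 0, -1], [0, 0, 0], 50],
    [[0, 0, -3], [0, 0, 0], 50],
    [[0, 0, -6], [0, 0, 0], 50],
    [[0, 0, -9], [0, 0, 0], 50],
    [[0, 0, -13], [0, 0, 0], 50],
    [[0, 0, -17], [0, 0, 0], 50],
    [[0, 0, -20], [0, 0, 0], 50],
    [[0, 0, -20], [0, 0, 0], 50],
  ],
)

```text
time_s: 21.0
eef_pos: [474.8, 149.9, 317.4]
ee_rot: [-0.013, 0.968, 0.054, 0.244]
force: [-0.0, 0.0, -0.0]
grip_width: 0.498
grip_force: 0.0
```

```bash
python3 - <<'E'
from h import *
z=lambda n,x,y,w,h,k:cv2.resize(C[n]["img"][y:y+h,x:x+w,::-1],None,fx=k,fy=k,interpolation=cv2.INTER_CUBIC)
cv2.imwrite("pics/k3.png",np.hstack([z("side",230,115,130,180,3.3),z("top",175,180,110,180,3.3)]))
print(ctrl.sense()["force"],ctrl.sense()["time_s"])
E
```

```text
[-0.59359203 -0.15942249  0.3327021 ] 21.1
```

View pics/k3.png

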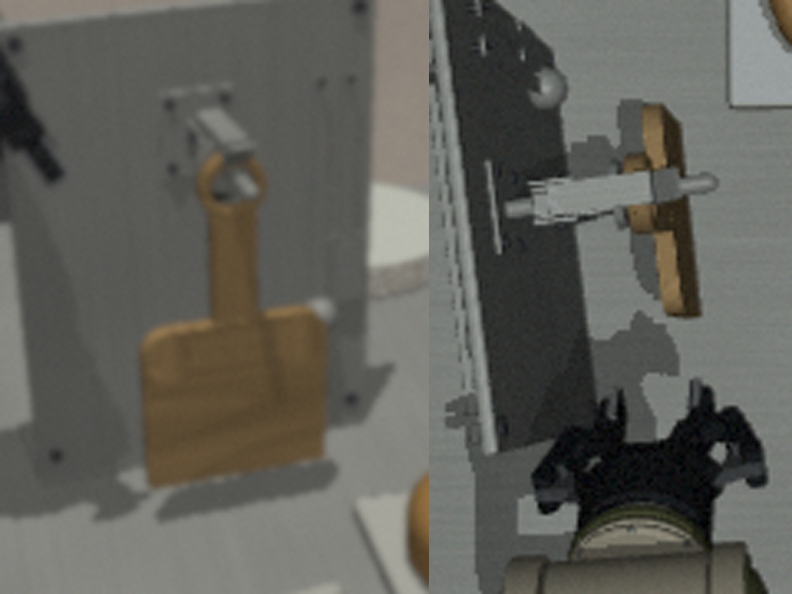

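The board hangs straight down, with the shut keeper's tab in front of the ring (right-hand crop, about (665,185)), and the gripper is clear. I'll let it settle, then hand in.

Call:
step_arm(
  increments=[
    [[0, 0, -1], [0, 0, 0], 50],
    [[0, 0, -1], [0, 0, 0], 50],
    [[0, 0, -1], [0, 0, 0], 50],
    [[0, 0, -1], [0, 0, 0], 50],
    [[0, 0, -1], [0, 0, 0], 50],
    [[0, 0, -1], [0, 0, 0], 50],
    [[0, 0, -1], [0, 0, 0], 50],
    [[0, 0, -1], [0, 0, 0], 50],
  ],
)

```text
time_s: 22.1
eef_pos: [470.3, 149.3, 323.7]
ee_rot: [-0.013, 0.969, 0.054, 0.241]
force: [-0.0, 0.5, 0.2]
grip_width: 0.503
grip_force: 0.0
```

```bash
python3 -c "
from rig import ctrl
print(ctrl.finish_job())"
```

```text
the job is handed in; nothing more can be done
None
```

The paddle board hangs freely on the peg behind the shut keeper, pressed home at about 8 N and tug-tested at about 5.5 N for a second; the job was handed in at about 22 s, with no verdict returned.

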